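# Feed one slide from a touching row into a slide reader

## Robot

A 6-joint arm with a two-finger parallel gripper is mounted at the origin on a cart in front of the work surface, level with it; the furniture and walls round the work are solid. World frame = base frame: x ahead of the robot, y to its left, z up, the work surface at z = 0. Lengths are in m, angles in rad, forces in N, time in s.
With the tool pointing down it reaches from about 0.325 to 0.775 m from the base axis. Payload 5.5 kg.
Tool frame: the origin (TCP) lies at the very end of the fingers, on their centre line; the grasp point (between the pads) lies ctrl.grasp_offset behind it (ctrl.grasp_offset is the distance from the TCP to the grasp point, in m); z points along the fingers, y is the line along which they close (so a half turn about z gives the same grasp; the last joint's range is limited). The gripper opens to 85 mm and grips with 20 to 120 N. Pads are 22 mm wide; open, the fingers measure 114 mm over their backs; the gripper's body (76 mm by 85 mm) begins 54 mm behind the grasp point. The pads swing forward as they close: fully open they stand 13 mm farther back than shut.
Start: joints at [-1.196, 0.091, 1.231, -0, 1.82, -0.057], TCP at [0.251, -0.545, 0.231] pointing down, gripper open.
Joint ranges: [-2.87, 2.87], [-0.86, 2.18], [0.17, 2.46], [-1.51, 4.65], [0.06, 2.69], [-2.65, 2.65]. Speed limits (rad/s): [2.57, 2.57, 3.01, 3.14, 3.14, 3.14].

## Interface

Orientations are given as a unit quaternion [x, y, z, w].
In Python, from plant import observe, viewer, ctrl gives the robot as it stands.
- The arm moves only by the tool apply_moves, never from a script. Its argument "plan" is text: rows parted by semicolons, each of 7 numbers parted by spaces: the turn, a rotation vector about the tool's x, y, z in rad, then the shift along the tool's x, y, z in m, then the opening, from 0 (shut) to 1 (fully open). A call has exactly 10 rows; each row is the pose to reach, as a shift and turn from the pose commanded when the call began, along the tool's axes at that moment; what a row does not reach only later rows make up. A row lasts 1/12 s, in which the tool goes at most 41.7 mm and 7.16 degrees, less where a joint would pass 70% of its speed; a pose out of reach is approached as far as the arm can. A call with a gripper value outside its range is refused whole. The fingers move at their own pace and stop on an object; "newtons" is the grip in N (left out, the last holds). Time passes only in rows, so rows that repeat a pose let the fingers close, or fill a call up. It gives the time, the measured TCP pose, the force, the opening and the grip force at its end, in the units of the state.
- observe(): the state, without advancing time (a new reading comes with each control period).
- viewer.snapshot(name): name is "scene" or "top" or "wrist"; returns (picture, depth): 420x560x3 uint8, red, green, blue; 420x560 float32, m along the optical axis (not along the pixel's ray), 0 where there is no reading.
- viewer.get_calibration(name): a dict with "fx", "fy", "cx", "cy" (pixels), "k1" (the pictures are not rectified: a ray, as slopes to the right and down, at radius r is drawn at 1 + k1 r^2 times it, then the intrinsics apply), "cam_to_world" (4x4, takes a point from camera to world coordinates); the wrist camera has in their place "hand_eye" (4x4, takes a point from camera to tool coordinates, whose origin is the TCP and whose axes are the flange's). Camera axes: x right, y down, z forward; pixel columns grow to the right and rows downward; lengths in m; the calibration is good to about 2 mm. A picture is of the moment at which its call begins: read the wrist's pose just before it. get_calibration takes no time and is no camera call.
- ctrl.sign_off(): hands the job in; it is judged then, once.
Trained networks look in the newest picture that a camera, given by its name, has taken for a name from the list of things; names that differ only in an ending like _2 or _b are one class to them, and where a whole thing is asked for, a point or a joint stands for the part that bears it (a point fixed in the world has none). Each returns a list of dicts, best first, with "conf" (0 to 1); they miss things now and then, are a little off and sometimes report something else, mostly with a low value. They report only what shows in the picture. A call takes as long as a camera call. They do not tell look-alikes from the thing itself.
- viewer.trace(name, camera): "pixels" (420x560 bool, what is visible of it) and "rect" ([left, top, width, height] in pixels, round what is visible of it).
The state is a dict: "time_s": time; "joints": joint angles; "qd": joint speeds; "joint_efforts": joint torques, N m; "tool_pos": TCP position; "tcp_rot": TCP orientation; "force": force on the tool from outside, world axes, zero at the start; "torque": the same for the moment, N m; "gripper_width": finger opening in m; "grasp_force": force on a finger pad.
Only numpy, scipy, OpenCV 4.12 (cv2) and the standard library are available. Lean on these libraries where they do the work, as an engineer would, in place of code of your own. Each camera call takes 0.05 s, during which the arm holds its last target. There are 200 camera calls.

## Task

Three glass slides lie edge to edge on the loading deck of the slide reader. Bring the reader's carriage in line with the slide that carries the square block, then push that slide straight out of the row by its block, without lifting it and without disturbing the other two, into the carriage until it is right up against the stop and the spring clip has snapped in behind it; the glass chips, so never press on it with more than about 10 N. Finally move the carriage by its knob all the way over the reading window to the end of its rails, let go, and leave the bottle and the round case beside the reader as they stand.

Things in the scene. Friction and masses are not known exactly. Their poses are not given: they have to be found in the camera images.
- reader: Flat grey bench reader, 208 (x) by 166 mm (y), fixed, its x to the robot's left. Origin: on the table, 100 mm from its front end. Its x points from the loading deck (x -99 to -11 mm, top 18 mm above the table) to the carriage rails (x 0 to 87). Three slides lie on the deck along x, edge to edge, in lanes at y = 0, -26 and -52 mm; fences round the row only 3 mm high. Dark reading window at x 43, y +52.
- block_slide: The slide to load: glass 76 x 26 x 2 mm, 30 g, on its middle a square-edged block 20 mm along the glass, 13 mm across, top 19 mm above the underside. Origin: middle of the underside; its y axis lies along its length. In any lane, at reader x -57 to -53 mm. The block's rear face is 10 mm from the origin towards reader -x. The next slides' mounts begin 17 mm sideways of its middle.
- puck_slide_a: One of the two other slides: the same glass with a round white mount 18 mm across, top 16 mm above the glass's underside. Origin and axes as for block_slide. To stay where it is.
- puck_slide_b: The second slide with a round mount, like puck_slide_a.
- carriage (a joint): Travel of the carriage along its rails in the reader's +y direction, m: 0 = in line with the lane at y = -52 mm, 0.026 = lane at y = -26 mm, 0.052 = lane at y = 0, 0.104 = end of the rails over the reading window. Stays where it is left (0.6 N of friction, so it gives sideways to a slide that enters it a little off line). Starts between 0.072 and 0.094.
- carriage_ref (a point): Point on the carriage, reader x +40 mm, 17 mm above the table; axes as the reader's. The origin of a seated slide lies 0 to 7 mm beyond it in +x: the slide bed with stop and clip is set by a screw, and where it is set is not given; feel for the rigid stop. Bed: channel 28.4 mm wide, open to the deck, mouth flared 2 mm, lips over the glass edges; all under 23.5 mm above the table, free above.
- carriage_knob (a point): Grip point of the upright black knob at the carriage's far end, 38.5 mm above the table, 57 mm in +x from carriage_ref; moves with the carriage. 14 mm thick, from 23.5 to 49.5 mm above the table. A seated slide's block begins 33 mm or more from the knob's side.
- clip (a joint): Angle of the bed's steel spring clip on the +y side, rad: 0 = at rest, nose across the mouth. A passing slide turns it out 0.04 to 0.08 against 1 to 3 N; it snaps back to 0 behind the glass only in the last 1 to 2 mm before the stop.
- oil_dropper: Brown dropper bottle, 33 mm across, 102 mm tall, standing off the reader's -x end; origin under its middle. A bystander.
- objective_case: Round black and grey screw case, 42 mm across, 53 mm tall, standing off the reader's +x end; origin under its middle. A bystander.
Mind the look-alikes: they are no part of the job. Leave any red or yellow look-alike of the block_slide alone.

How it is judged:
On the way, in this order (a step that is already met when the one before it is completed fails the run):
1. the carriage stands in line (within 3 mm) with the block slide, which still lies in the row (y of block_slide in the frame of carriage_ref between -0.003 and 0.003 m and x of block_slide in the frame of carriage_ref below -0.08 m), for 0.2 s.
2. the block slide is in the carriage at the stop, so that the clip has sprung back to rest behind it, before the carriage is moved on (x of block_slide in the frame of carriage_ref between -0.0018 and 0.0085 m and y of block_slide in the frame of carriage_ref between -0.0025 and 0.0025 m and angle between block_slide's own z axis and vertical below 0.05 rad and value of joint clip below 0.015 rad and value of joint carriage below 0.06 m), for 0.2 s.
At the end, for the whole second after the job is handed in: The block slide lies flat in the carriage, -1.8 to +8.5 mm beyond carriage_ref, within 2.5 mm sideways, the clip at rest (under 0.015 rad) behind it; the carriage is within 2 mm of its rails' end; other slides within 4 mm, bottle and case within 10 mm of their starts; all at rest (x of block_slide in the frame of carriage_ref between -0.0018 and 0.0085 m and y of block_slide in the frame of carriage_ref between -0.0025 and 0.0025 m and angle between block_slide's own z axis and vertical below 0.05 rad and value of joint clip below 0.015 rad and distance of each of puck_slide_a, puck_slide_b from where it was at the start of the episode below 0.004 m and value of joint carriage above 0.102 m and linear speed of block_slide below 0.005 m/s and distance of each of oil_dropper, objective_case from where it was at the start of the episode below 0.01 m); the robot touches nothing.
It fails at once if the block slide is pressed by the fingers or any part of the arm with more than 10 N (contact force between any of the fingers, the arm and block_slide above 10 N).
It fails at once if the block slide is lifted off the deck (its origin more than 30 mm above the table) or tipped more than 0.35 rad (height (world z) of block_slide above 0.03 m or angle between block_slide's own z axis and vertical above 0.35 rad).
It fails at once if one of the other slides is moved by more than 4 mm (distance of any of puck_slide_a, puck_slide_b from where it was at the start of the episode above 0.004 m).
It fails at once if the bottle or the case is knocked (moved more than 15 mm or tipped) (distance of any of oil_dropper, objective_case from where it was at the start of the episode above 0.015 m or angle between any of oil_dropper, objective_case's own z axis and vertical above 0.4 rad).
It also fails if it takes over 64 s, if anything falls off the work surface, if the arm or the gripper's body presses on something with over 40 N, if the wrist force passes 120 N, or if a joint passes its speed limit or range.

## Working session

There is one attempt and no reset: what is moved stays moved. The work goes in short steps, Python scripts to look and compute and a tool call to move; the robot and the scene stay as the last step left them, time stands still between calls to the robot, and variables do not carry over. Pictures are saved under pics/ and viewed, at most 10 in all, crops included, and the job is handed in when it is done.

Besides the shell and the picture viewer there is one more tool, called after "Emit:" in YAML: its name, and indented under it one key for each argument. apply_moves: Moves the arm, as the interface text tells. Its arguments: {"type":"object","properties":{"plan":{"type":"string"},"newtons":{"type":"number"}},"required":["plan"]}

```bash
mkdir -p pics; ls; cat > h.py <<'E'
import numpy as np, cv2, json
from plant import observe, viewer, ctrl
from scipy.spatial.transform import Rotation as R
def tw():
    s=observe(); T=np.eye(4); T[:3,:3]=R.from_quat(s['tcp_rot']).as_matrix(); T[:3,3]=s['tool_pos']; return T
def snap(n,save=None):
    c=viewer.get_calibration(n)
    M=c['cam_to_world'] if n!='wrist' else tw()@np.array(c['hand_eye'])
    p,d=viewer.snapshot(n)
    if save: cv2.imwrite('pics/'+save,p[:,:,::-1])
    return p,d,c,np.array(M)
def und(c,uv):
    uv=np.asarray(uv,float).reshape(-1,2)
    x=(uv-[c['cx'],c['cy']])/[c['fx'],c['fy']]; s=x.copy()
    for _ in range(20): s=x/(1+c['k1']*(s**2).sum(1,keepdims=True))
    return s
def ray_z(c,M,uv,z):
    s=und(c,uv); d=np.c_[s,np.ones(len(s))]@M[:3,:3].T; o=M[:3,3]
    return o+d*((z-o[2])/d[:,2:])
def pts(c,M,uv,dep):
    s=und(c,uv); P=np.c_[s,np.ones(len(s))]*np.asarray(dep).reshape(-1,1)
    return P@M[:3,:3].T+M[:3,3]
E
python3 - <<'E'
from h import *
print(ctrl.grasp_offset, observe())
for n in ('top','scene'):
    p,d,c,M=snap(n,n+'1.png'); print(n,c['fx'],c['k1'],M.round(3).tolist())
    for o in ['reader','block_slide','puck_slide_a','carriage_ref','carriage_knob','oil_dropper','objective_case']:
        for r in viewer.trace(o,n)[:3]:
            v,u=np.nonzero(r['pixels']); dd=d[v,u]; ok=dd>0
            P=pts(c,M,np.c_[u,v][ok],dd[ok])
            print(o,round(r['conf'],2),r['rect'],len(u),np.median(P,0).round(3), np.percentile(P[:,2],95).round(3))
E
```

```text
pics
0.0187 {'time_s': 0.0, 'joints': array([-1.19568534e+00,  9.18634755e-02,  1.23190154e+00, -2.13287876e-08,
        1.81980396e+00, -5.67087124e-02]), 'qd': array([-0.00098235,  0.00013821, -0.00198821, -0.00173986,  0.00086716,
       -0.0007375 ]), 'joint_efforts': array([-1.02192502e-03, -4.58729160e+01, -4.18021667e+01, -7.24276038e-05,
        1.17281475e-02,  1.83721539e-06]), 'tool_pos': array([ 0.25100224, -0.54465743,  0.23013927]), 'tcp_rot': array([ 9.76781399e-01,  2.14236135e-01, -1.56663266e-04, -9.75665758e-04]), 'force': array([ 0.82909807, -0.57932234, -0.6340573 ]), 'torque': array([ 0.00053692, -0.02126947, -0.02199271]), 'grasp_force': 0.0, 'gripper_width': 0.08500601117020964}
top 383.07278986308023 0.01349845624518809 [[0.001, -0.989, 0.145, 0.396], [-1.0, -0.004, -0.026, 0.039], [0.027, -0.145, -0.989, 0.92], [0.0, 0.0, 0.0, 1.0]]
reader 0.83 [292.3, 178.3, 101.2, 81.8] 5062 [ 0.49  -0.122  0.012] 0.024
block_slide 0.71 [226.7, 212.1, 24.5, 26.8] 331 [0.49  0.109 0.003] 0.016
block_slide 0.58 [353.6, 215.5, 31.6, 18.6] 365 [ 0.491 -0.196  0.021] 0.035
bloc
[... 912 characters left out ...]
7
block_slide 0.66 [297.1, 176.5, 112.6, 65.5] 3698 [ 0.479 -0.109  0.012] 0.024
puck_slide_a 0.7 [344.4, 175.9, 24.9, 15.1] 165 [ 0.545 -0.2    0.022] 0.035
puck_slide_a 0.53 [348.9, 183.9, 27.2, 15.6] 183 [ 0.52  -0.192  0.021] 0.035
puck_slide_a 0.49 [318.2, 203.8, 50.8, 26.0] 687 [ 0.487 -0.075  0.022] 0.043
carriage_ref 0.63 [317.3, 202.1, 50.7, 25.0] 734 [ 0.488 -0.083  0.022] 0.04
carriage_knob 0.83 [315.4, 203.3, 55.5, 26.5] 808 [ 0.488 -0.085  0.021] 0.041
carriage_knob 0.38 [354.6, 212.2, 16.4, 8.9] 25 [ 0.458 -0.104  0.021] 0.024
oil_dropper 0.84 [380.9, 147.0, 16.2, 36.5] 410 [ 0.518 -0.297  0.046] 0.091
objective_case 0.95 [272.4, 197.2, 20.7, 31.7] 556 [0.56  0.017 0.039] 0.054
```

```bash
python3 - <<'E'
import cv2
p=cv2.imread('pics/top1.png')[165:275,150:440]
cv2.imwrite('pics/a.png',cv2.resize(p,None,fx=2.75,fy=2.75,interpolation=cv2.INTER_CUBIC))
E
```

```text
(no output)
```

View pics/a.png

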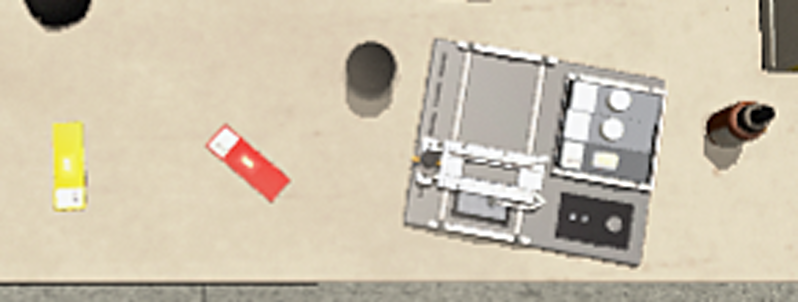

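```bash
cat >> h.py <<'E'
def plan(pos,yaw,cur=None):
    """target TCP pos, tool-x world angle (deg), tool down -> rotvec, shift in the current tool frame (from measured pose)"""
    T=tw() if cur is None else cur
    Rt=(R.from_euler('z',yaw,degrees=True)*R.from_euler('x',np.pi)).as_matrix()
    print('rotvec',R.from_matrix(T[:3,:3].T@Rt).as_rotvec().round(4),'shift',(T[:3,:3].T@(np.array(pos)-T[:3,3])).round(4))
E
python3 - <<'E'
from h import *
c=viewer.get_calibration('wrist'); print(np.array(c['hand_eye']).round(3),c['fx'])
p,d,c,M=snap('top')
r=[r for r in viewer.trace('reader','top')][0]
v,u=np.nonzero(r['pixels']); P=ray_z(c,M,np.c_[u,v],0.015)[:,:2]
print(cv2.minAreaRect((P*1000).astype(np.float32)), cv2.boxPoints(cv2.minAreaRect((P*1000).astype(np.float32))).round())
H=np.array(c['cam_to_world'])
for a in(-9,):
  Rt=(R.from_euler('z',a,degrees=True)*R.from_euler('x',np.pi)).as_matrix()
  print('cam offset world',Rt@np.array(viewer.get_calibration('wrist')['hand_eye'])[:3,3], 'view dir',Rt@np.array(viewer.get_calibration('wrist')['hand_eye'])[:3,2])
E
```

```text
[[ 0.    -0.965 -0.263  0.067]
 [ 1.     0.    -0.     0.   ]
 [ 0.    -0.263  0.965 -0.142]
 [ 0.     0.     0.     1.   ]] 296.97559630034885Traceback (most recent call last):
  File "<stdin>", line 4, in <module>
IndexError: list index out of range
```

```bash
python3 - <<'E'
from h import *
plan([0.49,-0.125,0.14],-9)
E
```

```text
rotvec [ 0.     -0.      0.5889] shift [ 0.3927 -0.2814  0.0913]
```

Emit:
apply_moves:
  plan: "0 0 0.06 0.033 -0.024 0 1; 0 0 0.12 0.066 -0.047 0 1; 0 0 0.18 0.099 -0.071 0 1; 0 0 0.24 0.131 -0.094 0 1; 0 0 0.3 0.164 -0.118 0 0.8; 0 0 0.36 0.197 -0.141 0 0.6; 0 0 0.42 0.23 -0.165 0 0.45; 0 0 0.48 0.262 -0.188 0.01 0.45; 0 0 0.54 0.295 -0.212 0.02 0.45; 0 0 0.589 0.328 -0.235 0.03 0.45"

```text
time_s: 1.73
tool_pos: [0.4512, -0.1926, 0.2015]
tcp_rot: [0.997, -0.08, 0.001, 0.0]
force: [0.5, -0.4, -0.6]
gripper_width: 0.0384
grasp_force: 0.0
```

Emit:
apply_moves:
  plan: "0 0 0 0.018 -0.032 0.015 0.45; 0 0 0 0.035 -0.05 0.03 0.45; 0 0 0 0.045 -0.06 0.045 0.45; 0 0 0 0.045 -0.06 0.055 0.45; 0 0 0 0.045 -0.06 0.055 0.45; 0 0 0 0.045 -0.06 0.055 0.45; 0 0 0 0.045 -0.06 0.055 0.45; 0 0 0 0.045 -0.06 0.055 0.45; 0 0 0 0.045 -0.06 0.055 0.45; 0 0 0 0.045 -0.06 0.055 0.45"

```text
time_s: 2.57
tool_pos: [0.5045, -0.1428, 0.1473]
tcp_rot: [0.997, -0.079, 0.001, 0.0]
force: [-0.1, 0.4, 0.2]
gripper_width: 0.0386
grasp_force: 0.0
```

```bash
python3 - <<'E'
from h import *
print(observe()['tool_pos'],observe()['time_s'],observe()['gripper_width'])
p,d,c,M=snap('wrist','w1.png')
np.savez('w1',p=p,d=d,M=M)
big=cv2.resize(p[:,:,::-1],(800,600),interpolation=cv2.INTER_CUBIC)
cv2.imwrite('pics/w1b.png',big)
for o in ['reader','block_slide','puck_slide_a','carriage_knob','carriage_ref','clip']:
    for r in viewer.trace(o,'wrist')[:3]:
        v,u=np.nonzero(r['pixels']); dd=d[v,u]; ok=dd>0
        P=pts(c,M,np.c_[u,v][ok],dd[ok])
        print(o,round(r['conf'],2),r['rect'],len(u),np.median(P,0).round(4), np.percentile(P[:,2],[5,95]).round(4))
E
```

```text
[ 0.50446454 -0.14280216  0.14731798] 2.5667 0.038638157768259726
reader 0.88 [162.8, 108.4, 229.2, 176.3] 26294 [ 0.5147 -0.1188  0.0099] [0.0083 0.0226]
block_slide 0.6 [298.6, 189.7, 78.3, 29.6] 2076 [ 0.495  -0.1928  0.0189] [0.0178 0.0338]
block_slide 0.59 [20.6, 216.7, 63.7, 55.7] 1531 [0.4943 0.11   0.001 ] [-0.0005  0.0164]
puck_slide_a 0.94 [302.9, 134.4, 87.2, 30.6] 2437 [ 0.5455 -0.2032  0.0194] [0.0182 0.0334]
puck_slide_a 0.57 [298.2, 162.4, 86.9, 28.4] 2349 [ 0.5207 -0.1973  0.0195] [0.0182 0.0334]
carriage_knob 0.59 [162.7, 207.3, 124.4, 47.4] 3978 [ 0.4893 -0.0792  0.0218] [0.0146 0.0424]
carriage_ref 0.7 [165.4, 209.6, 120.4, 47.6] 4043 [ 0.4885 -0.0805  0.0217] [0.0144 0.0423]
clip 0.77 [247.5, 239.8, 42.0, 15.4] 177 [ 0.4564 -0.1284  0.0197] [0.0169 0.021 ]
```

View pics/w1b.png

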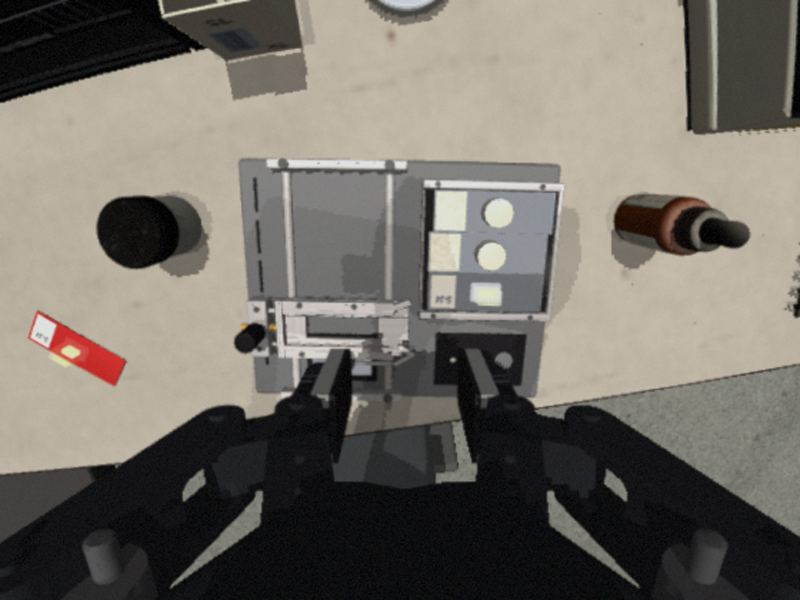

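```bash
python3 - <<'E'
from h import *
f=np.load('w1.npz'); d=f['d'];M=f['M'];c=viewer.get_calibration('wrist')
v,u=np.mgrid[:420,:560]; P=pts(c,M,np.c_[u.ravel(),v.ravel()],d.ravel()).reshape(420,560,3); z=P[...,2]
def comps(lo,hi,box,mn):
    l,t,w,h=box; m=np.zeros((420,560),np.uint8); s=np.s_[t:t+h,l:l+w]; m[s]=((z[s]>lo)&(z[s]<hi)&(d[s]>0))
    n,lab,st,_=cv2.connectedComponentsWithStats(m)
    for i in range(1,n):
        if st[i,4]>=mn:
            Q=P[lab==i]; rr=cv2.minAreaRect((Q[:,:2]*1000).astype(np.float32))
            print(st[i],'mean',Q.mean(0).round(4),'z',np.median(Q[:,2]).round(4),'rect',np.round(rr[0],1),np.round(rr[1],1),round(rr[2],1))
print('mounts');comps(.029,.045,(300,130,95,95),40)
print('knob');comps(.040,.06,(150,200,60,60),20)
print('carriage');comps(.0185,.03,(160,200,135,65),300)
print('body');comps(.004,.013,(160,105,240,180),1500)
print('case/bottle');comps(.045,.07,(60,120,80,80),100);comps(.03,.12,(400,120,140,70),100)
E
```

```text
mounts
[338 138  22  22 357] mean [ 0.5454 -0.2057  0.033 ] z 0.0331 rect [ 545.4 -205.9] [16.9 17.7] 30.5
[333 169  21  21 334] mean [ 0.5202 -0.1984  0.033 ] z 0.0332 rect [ 519.8 -198.6] [17.3 17.2] 61.8
[333 203  18  11 194] mean [ 0.4943 -0.1941  0.0337] z 0.0339 rect [ 494.  -194.3] [15.6  9. ] 78.4
knob
[164 230  18  17 222] mean [ 0.4943 -0.0429  0.0473] z 0.0484 rect [493.8 -41.8] [12.8 12.5] 77.1
carriage
[ 169  209  121   49 2257] mean [ 0.4873 -0.0833  0.0223] z 0.0225 rect [482.2 -86.1] [116.5  48. ] 80.9
body
[  167   111   226   167 17312] mean [ 0.5217 -0.128   0.0096] z 0.0094 rect [ 504.1 -137.5] [208.2 165.7] 80.1
case/bottle
[  67  137   52   51 2056] mean [0.5703 0.0048 0.0517] z 0.052 rect [570.2   6.6] [41.1 41.7] 84.4
[ 444  136   81   43 2459] mean [ 0.5267 -0.2988  0.0659] z 0.0631 rect [ 525.6 -301.9] [25.3 33.9] 74.9
```

```bash
python3 - <<'E'
from h import *
plan([0.494,-0.0425,0.075],-9.8)
plan([0.494,-0.0425,0.028],-9.8)
E
```

```text
rotvec [-0.      0.0001  0.0138] shift [-0.0259 -0.0968  0.0713]
rotvec [-0.      0.0001  0.0138] shift [-0.0259 -0.0968  0.1183]
```

Emit:
apply_moves:
  plan: "0 0 0.014 -0.008 -0.03 0.014 0.45; 0 0 0.014 -0.016 -0.06 0.028 0.45; 0 0 0.014 -0.026 -0.09 0.045 0.45; 0 0 0.014 -0.026 -0.097 0.06 0.45; 0 0 0.014 -0.026 -0.097 0.075 0.45; 0 0 0.014 -0.026 -0.097 0.09 0.45; 0 0 0.014 -0.026 -0.097 0.105 0.45; 0 0 0.014 -0.026 -0.097 0.118 0.45; 0 0 0.014 -0.026 -0.097 0.118 0.45; 0 0 0.014 -0.026 -0.097 0.118 0.45"

```text
time_s: 3.75
tool_pos: [0.4934, -0.0422, 0.0277]
tcp_rot: [0.996, -0.086, -0.001, -0.0]
force: [0.1, -0.3, 1.0]
gripper_width: 0.0384
grasp_force: 0.0
```

Emit:
apply_moves:
  plan: "0 0 0 0 0 0 0.3; 0 0 0 0 0 0 0.1; 0 0 0 0 0 0 0; 0 0 0 0 0 0 0; 0 0 0 0 0 0 0; 0 0 0 0 0 0 0; 0 0 0 0 0 0 0; 0 0 0 0 0 0 0; 0 0 0 0 0 0 0; 0 0 0 0 0 0 0"
  newtons: 20

```text
time_s: 4.58
tool_pos: [0.4949, -0.0419, 0.0296]
tcp_rot: [0.996, -0.085, 0.001, -0.0]
force: [0.7, 3.8, 5.5]
gripper_width: 0.0128
grasp_force: 21.1
```

Emit:
apply_moves:
  plan: "0 0 0 0.004 0 -0.001 0; 0 0 0 0.008 0 -0.001 0; 0 0 0 0.012 0 -0.001 0; 0 0 0 0.016 0 -0.001 0; 0 0 0 0.02 0 -0.001 0; 0 0 0 0.024 0 -0.001 0; 0 0 0 0.026 0 -0.001 0; 0 0 0 0.026 0 -0.001 0; 0 0 0 0.026 0 -0.001 0; 0 0 0 0.026 0 -0.001 0"

```text
time_s: 5.42
tool_pos: [0.5205, -0.0465, 0.0297]
tcp_rot: [0.996, -0.085, 0.001, -0.0]
force: [0.7, 3.8, 3.6]
gripper_width: 0.013
grasp_force: 20.9
```

```bash
python3 - <<'E'
from h import *
p,d,c,M=snap('wrist','w2.png')
np.savez('w2',p=p,d=d,M=M)
for o in ['block_slide','carriage_ref','clip']:
    for r in viewer.trace(o,'wrist')[:2]: print(o,r['conf'],r['rect'])
cv2.imwrite('pics/w2b.png',cv2.resize(p[:,:,::-1],(800,600),interpolation=cv2.INTER_CUBIC))
E
```

```text
block_slide 0.97 [13.8, 271.4, 92.3, 65.7]
block_slide 0.96 [476.6, 227.6, 78.8, 49.9]
carriage_ref 0.85 [269.3, 219.2, 196.2, 78.5]
clip 0.89 [401.6, 268.8, 59.9, 26.9]
```

View pics/w2b.png

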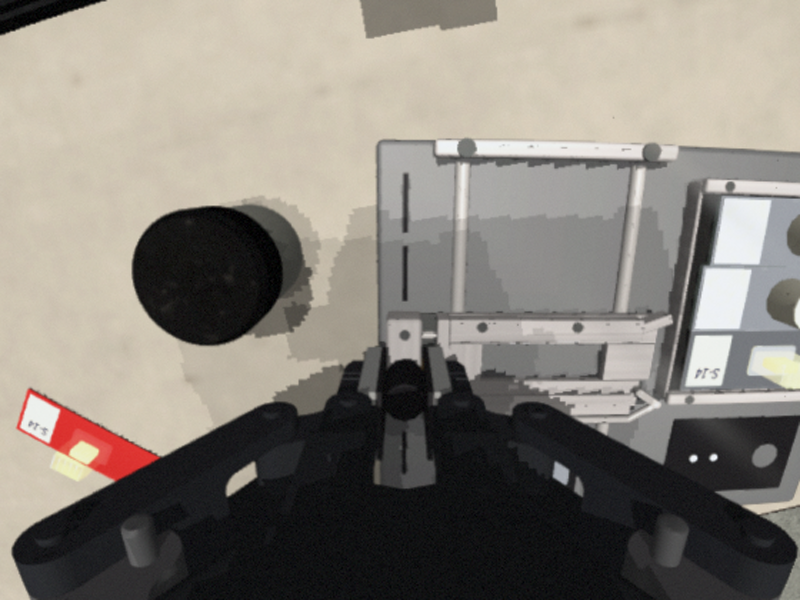

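```bash
cat > ortho.py <<'E'
from h import *
def ortho(fn,out,z,x0,x1,y0,y1,s,yaw=80.2,O=(0.5034,-0.1415)):
    f=np.load(fn);M=f['M'];c=viewer.get_calibration('wrist')
    a=np.radians(yaw); ex=np.array([np.cos(a),np.sin(a)]); ey=np.array([-ex[1],ex[0]])
    X,Y=np.meshgrid(np.arange(x0,x1,1/s),np.arange(y1,y0,-1/s))
    W=np.array(O)+(X[...,None]*ex+Y[...,None]*ey)/1000
    W=np.concatenate([W,np.full(X.shape+(1,),z)],-1)
    C=(W-M[:3,3])@M[:3,:3]; q=C[...,:2]/C[...,2:]; q=q*(1+c['k1']*(q**2).sum(-1,keepdims=True))
    mx=(q[...,0]*c['fx']+c['cx']).astype(np.float32); my=(q[...,1]*c['fy']+c['cy']).astype(np.float32)
    im=cv2.remap(f['p'],mx,my,cv2.INTER_CUBIC)[:,:,::-1].copy()
    for g in range(int(np.ceil(y0/10)*10),int(y1),10):
        r=int((y1-g)*s); im[r,::4]=(0,0,255); cv2.putText(im,str(g),(0,r),0,.4,(0,0,255))
    for g in range(int(np.ceil(x0/20)*20),int(x1),20):
        r=int((g-x0)*s); im[::4,r]=(0,255,0); cv2.putText(im,str(g),(r,10),0,.4,(0,200,0))
    cv2.imwrite('pics/'+out,im)
E
python3 - <<'E'
from ortho import *
ortho('w2.npz','o2.png',0.021,-62,95,-40,35,5)
f=np.load('w2.npz'); d=f['d'];M=f['M'];c=viewer.get_calibration('wrist')
v,u=np.mgrid[:420,:560]; P=pts(c,M,np.c_[u.ravel(),v.ravel()],d.ravel())
a=np.radians(80.2); ex=np.array([np.cos(a),np.sin(a)]); ey=np.array([-ex[1],ex[0]])
q=(P[:,:2]-[.5034,-.1415])*1000; x=q@ex; y=q@ey; z=P[:,2]*1000
for n,m in dict(block=(abs(x+55)<14)&(abs(y)<12)&(z>28)&(z<42), glass=(abs(x+25)<8)&(abs(y)<25)&(z>14)&(z<30), car=(abs(x-40)<15)&(abs(y)<35)&(z>19)&(z<27)).items():
    print(n,m.sum(), *[(np.percentile(k[m],[1,5,50,95,99]).round(1)) for k in (x,y,z)] if m.sum() else '')
E
```

```text
Traceback (most recent call last):
  File "ortho.py", line 12, in ortho
    r=int((y1-g)*s); im[r,::4]=(0,0,255); cv2.putText(im,str(g),(0,r),0,.4,(0,0,255))
                     ~~^^^^^^^
IndexError: index 375 is out of bounds for axis 0 with size 375
```

```bash
sed -i "s/np.ceil(y0\/10)\*10/np.floor(y0\/10)*10+10/" ortho.py
python3 - <<'E'
from ortho import *
ortho('w2.npz','o2.png',0.021,-62,95,-39,35,5)
f=np.load('w2.npz'); d=f['d'];M=f['M'];c=viewer.get_calibration('wrist')
v,u=np.mgrid[:420,:560]; P=pts(c,M,np.c_[u.ravel(),v.ravel()],d.ravel())
a=np.radians(80.2); ex=np.array([np.cos(a),np.sin(a)]); ey=np.array([-ex[1],ex[0]])
q=(P[:,:2]-[.5034,-.1415])*1000; x=q@ex; y=q@ey; z=P[:,2]*1000
for n,m in dict(block=(abs(x+55)<14)&(abs(y)<12)&(z>28)&(z<42), glass=(abs(x+25)<8)&(abs(y)<25)&(z>14)&(z<30), car=(abs(x-40)<15)&(abs(y)<35)&(z>19)&(z<27)).items():
    print(n,m.sum(), *[(np.percentile(k[m],[1,5,50,95,99]).round(1)) for k in (x,y,z)] if m.sum() else '')
E
```

```text
block 380 [-55.1 -52.9 -47.3 -45.6 -45. ] [-4.3 -4.1 -0.7  3.8  4.5] [28.2 28.6 33.5 36.4 36.8]
glass 1868 [-32.8 -32.2 -24.8 -17.7 -17.1] [-24.7 -23.1  -3.6  16.3  18.2] [16.7 17.9 19.1 20.4 21.1]
car 1460 [25.3 26.2 38.6 53.6 54.7] [-18.9 -18.6 -12.3  18.6  20.7] [19.4 20.9 22.6 23.7 24.1]
```

View pics/o2.png

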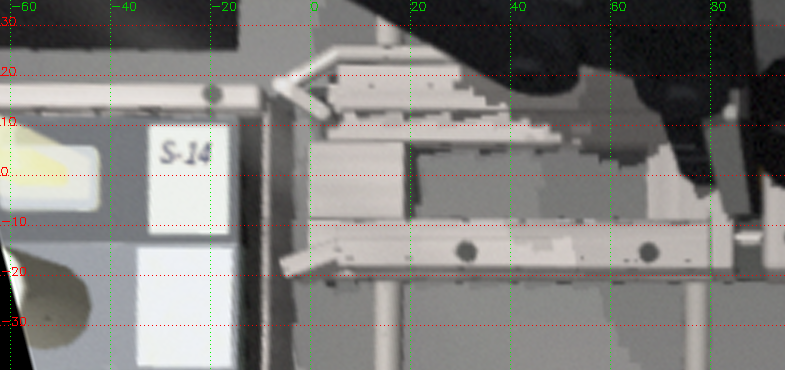

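Emit:
apply_moves:
  plan: "0 0 0 0 0 0 0.4; 0 0 0 0 0 0 0.4; 0 0 0 0 0 0 0.4; 0 0 0 0 0 -0.02 0.4; 0 0 0 0 0 -0.05 0.4; 0 0 0 0 0.03 -0.07 0.3; 0 0 0 0 0.065 -0.07 0; 0 0 0 0 0.1 -0.07 0; 0 0 0 0 0.135 -0.07 0; 0 0 0 0 0.165 -0.07 0"

```text
time_s: 6.45
tool_pos: [0.4905, -0.2117, 0.0992]
tcp_rot: [0.996, -0.086, -0.0, 0.001]
force: [-0.1, -0.3, -0.2]
gripper_width: 0.0
grasp_force: 0.0
```

```bash
python3 - <<'E'
from ortho import *
s=observe(); print(s['tool_pos'],s['gripper_width'])
p,d,c,M=snap('wrist','w3.png'); np.savez('w3',p=p,d=d,M=M)
ortho('w3.npz','o3.png',0.021,-105,50,-39,35,5)
a=np.radians(80.2); ex=np.array([np.cos(a),np.sin(a)]); ey=np.array([-ex[1],ex[0]])
q=(M[:2,3]-[.5034,-.1415])*1000; print('cam',q@ex,q@ey)
v,u=np.mgrid[:420,:560]; P=pts(c,M,np.c_[u.ravel(),v.ravel()],d.ravel())
q=(P[:,:2]-[.5034,-.1415])*1000; x=q@ex; y=q@ey; z=P[:,2]*1000
for n,m in dict(block=(abs(x+55)<14)&(abs(y)<12)&(z>28)&(z<42),top=(abs(x+55)<14)&(abs(y)<12)&(z>34)&(z<42)).items():
    print(n,m.sum(), *[(np.percentile(k[m],[1,5,50,95,99]).round(1)) for k in (x,y,z)] if m.sum() else '')
q=(s['tool_pos'][:2]-[.5034,-.1415])*1000; print('tcp',q@ex,q@ey)
E
```

```text
[ 0.49051395 -0.21173841  0.09917874] 3.1880664946746136e-05
cam -71.03859060113464 -66.50780088736394
block 309 [-61.7 -61.1 -53.9 -47.3 -46.3] [-4.2 -4.  -0.2  4.6  4.8] [28.4 29.6 34.  36.4 37.1]
top 154 [-61.1 -61.  -53.1 -47.4 -46.6] [-4.1 -4.   0.2  4.6  4.8] [34.1 34.2 35.4 36.7 37.2]
tcp -71.40681429075357 0.7427752872363202
```

View pics/o3.png

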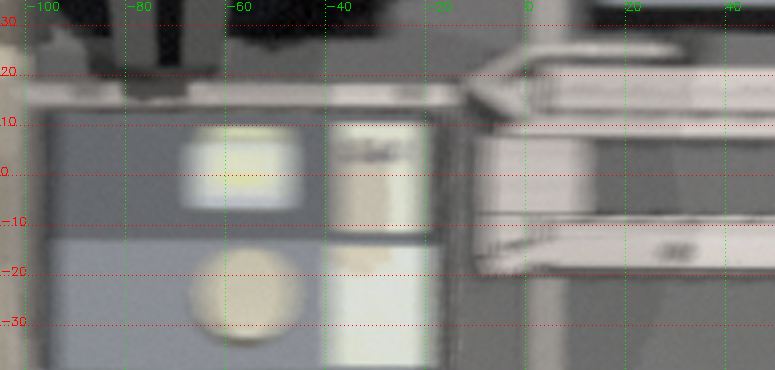

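Emit:
apply_moves:
  plan: "0 0 0 0 0.016 0 0; 0 0 0 0 0.016 0.01 0; 0 0 0 0 0.016 0.025 0; 0 0 0 0 0.016 0.04 0; 0 0 0 0 0.016 0.055 0; 0 0 0 0 0.016 0.065 0; 0 0 0 0 0.016 0.072 0; 0 0 0 0 0.016 0.072 0; 0 0 0 0 0.016 0.072 0; 0 0 0 0 0.016 0.072 0"

```text
time_s: 7.33
tool_pos: [0.4892, -0.2252, 0.0282]
tcp_rot: [0.996, -0.085, 0.001, 0.0]
force: [0.1, -0.5, -0.3]
gripper_width: -0.0
grasp_force: 0.0
```

```bash
python3 - <<'E'
from ortho import *
s=observe(); print(s['tool_pos'],s['force'])
a=np.radians(80.2); ex=np.array([np.cos(a),np.sin(a)]); ey=np.array([-ex[1],ex[0]])
q=(s['tool_pos'][:2]-[.5034,-.1415])*1000; print('tcp',q@ex,q@ey)
p,d,c,M=snap('wrist','w4.png'); np.savez('w4',p=p,d=d,M=M)
cv2.imwrite('pics/w4b.png',cv2.resize(p[:,:,::-1],(800,600),interpolation=cv2.INTER_CUBIC))
E
```

```text
[ 0.48924623 -0.22516542  0.02822965] [ 0.05777288 -0.54260705 -0.26878076]
tcp -84.8536712453587 -0.29341356410418973
```

View pics/w4b.png

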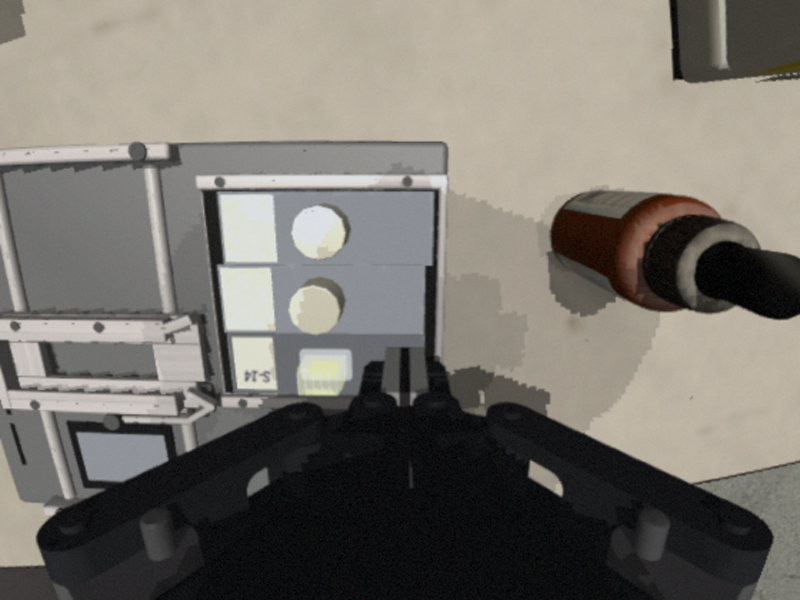

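Emit:
apply_moves:
  plan: "0 0 0 0 -0.002 0 0; 0 0 0 0 -0.004 0 0; 0 0 0 0 -0.006 0 0; 0 0 0 0 -0.008 0 0; 0 0 0 0 -0.01 0 0; 0 0 0 0 -0.012 0 0; 0 0 0 0 -0.014 0 0; 0 0 0 0 -0.016 0 0; 0 0 0 0 -0.018 0 0; 0 0 0 0 -0.02 0 0"

```text
time_s: 8.22
tool_pos: [0.4922, -0.2051, 0.0273]
tcp_rot: [0.996, -0.085, -0.0, -0.0]
force: [-0.3, -0.5, -0.3]
gripper_width: -0.0
grasp_force: 0.1
```

```bash
cat > st.py <<'E'
from h import *
a=np.radians(80.2); ex=np.array([np.cos(a),np.sin(a)]); ey=np.array([-ex[1],ex[0]])
def st(look=True):
    s=observe(); q=(s['tool_pos'][:2]-[.5034,-.1415])*1000; print('t',s['time_s'],'tcp',q@ex,q@ey,s['tool_pos'][2],'F',s['force'][:2]@ex,s['force'][:2]@ey,s['force'][2])
    if not look: return
    p,d,c,M=snap('wrist'); v,u=np.mgrid[:420,:560]; P=pts(c,M,np.c_[u.ravel(),v.ravel()],d.ravel())
    q=(P[:,:2]-[.5034,-.1415])*1000; x=q@ex; y=q@ey; z=P[:,2]*1000
    tx=(s['tool_pos'][:2]-[.5034,-.1415])@ex*1000
    m=(x>tx+12)&(x<tx+50)&(abs(y)<10)&(z>30)&(z<42)
    print('block pts',m.sum(), *[(np.percentile(k[m],[2,50,98]).round(1)) for k in (x,y,z)] if m.sum() else '')
    for px,py in ((-54,-26),(-54,-52)):
        m=(abs(x-px)<15)&(abs(y-py)<12)&(z>31)&(z<38); print('puck',m.sum(),x[m].mean().round(1),y[m].mean().round(1))
    return p,d,c,M
E
python3 -c "
from st import *
st()"
```

```text
t 8.2167 tcp -64.60261791406946 0.2576242340088516 0.027277798272191418 F -0.5712938967665326 0.2477718045647335 -0.2825422733776893
block pts 621 [-51.5 -41.6 -34.9] [-7.1 -0.3  5. ] [30.3 34.3 38. ]
puck 1028 -53.7 -26.3
puck 1140 -56.6 -52.1
```

Emit:
apply_moves:
  plan: "0 0 0 0 -0.002 0 0; 0 0 0 0 -0.004 0 0; 0 0 0 0 -0.006 0 0; 0 0 0 0 -0.008 0 0; 0 0 0 0 -0.01 0 0; 0 0 0 0 -0.012 0 0; 0 0 0 0 -0.014 0 0; 0 0 0 0 -0.016 0 0; 0 0 0 0 -0.018 0 0; 0 0 0 0 -0.02 0 0"

```text
time_s: 9.1
tool_pos: [0.4957, -0.1854, 0.0274]
tcp_rot: [0.996, -0.086, 0.0, -0.0]
force: [0.1, -1.1, 1.1]
gripper_width: -0.0001
grasp_force: 0.8
```

```bash
python3 -c "
from st import *
p,*_=st()
cv2.imwrite('pics/w5b.png',cv2.resize(p[:,:,::-1],(800,600),interpolation=cv2.INTER_CUBIC))"
```

```text
t 9.1 tcp -44.60698076378841 0.15979075675100415 0.027386937074447892 F -1.0385028580559064 -0.31236427272137907 1.1087810497394437
block pts 633 [-31.7 -21.9 -15. ] [-7.4 -0.8  4.5] [30.3 34.1 39.2]
puck 1024 -53.4 -26.8
puck 1174 -56.3 -52.6
```

View pics/w5b.png

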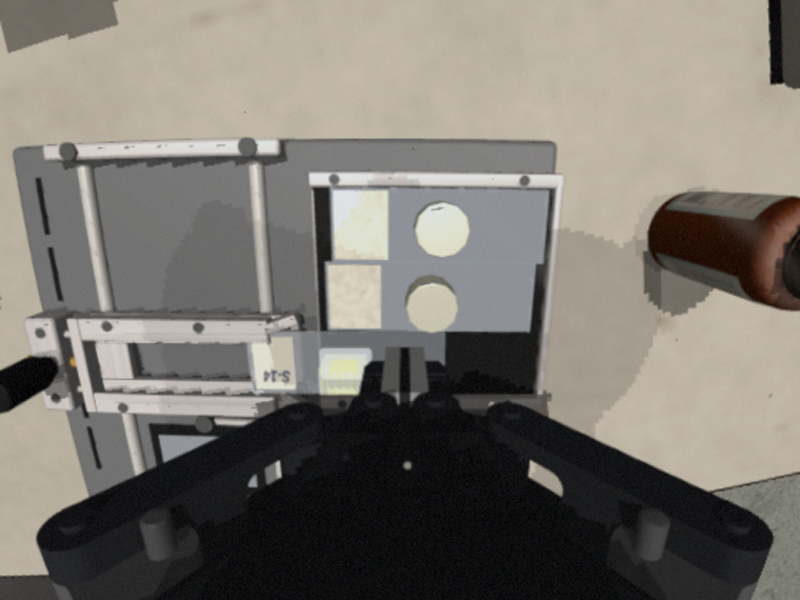

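Emit:
apply_moves:
  plan: "0 0 0 0 -0.002 0 0; 0 0 0 0 -0.005 0 0; 0 0 0 0 -0.008 0 0; 0 0 0 0 -0.011 0 0; 0 0 0 0 -0.014 0 0; 0 0 0 0 -0.017 0 0; 0 0 0 0 -0.02 0 0; 0 0 0 0 -0.023 0 0; 0 0 0 0 -0.026 0 0; 0 0 0 0 -0.029 0 0"

```text
time_s: 9.98
tool_pos: [0.5005, -0.1567, 0.0272]
tcp_rot: [0.996, -0.085, -0.0, -0.0]
force: [-0.1, -1.1, 0.1]
gripper_width: -0.0001
grasp_force: 0.6
```

Emit:
apply_moves:
  plan: "0 0 0 0 -0.003 0 0; 0 0 0 0 -0.006 0 0; 0 0 0 0 -0.009 0 0; 0 0 0 0 -0.012 0 0; 0 0 0 0 -0.015 0 0; 0 0 0 0 -0.018 0 0; 0 0 0 0 -0.02 0 0; 0 0 0 0 -0.022 0 0; 0 0 0 0 -0.024 0 0; 0 0 0 0 -0.025 0 0"

```text
time_s: 10.82
tool_pos: [0.5048, -0.1321, 0.0273]
tcp_rot: [0.996, -0.085, -0.0, -0.0]
force: [-0.3, -0.6, -1.1]
gripper_width: -0.0002
grasp_force: 0.4
```

```bash
python3 -c "
from st import *
p,*_=st()"
```

```text
t 10.8167 tcp 9.510471380911254 0.2475216672826713 0.027282880799524307 F -0.6323264050023222 0.1817541157046489 -1.1242305067382214
block pts 613 [22.4 32.3 39.3] [-7.5 -0.3  5. ] [30.3 34.1 39.1]
puck 1023 -53.1 -26.9
puck 1124 -56.1 -52.8
```

Emit:
apply_moves:
  plan: "0 0 0 0 -0.001 0 0; 0 0 0 0 -0.002 0 0; 0 0 0 0 -0.003 0 0; 0 0 0 0 -0.004 0 0; 0 0 0 0 -0.005 0 0; 0 0 0 0 -0.006 0 0; 0 0 0 0 -0.006 0 0; 0 0 0 0 -0.006 0 0; 0 0 0 0 -0.006 0 0; 0 0 0 0 -0.006 0 0"

```text
time_s: 11.7
tool_pos: [0.5058, -0.1264, 0.0273]
tcp_rot: [0.996, -0.085, -0.0, -0.0]
force: [0.4, 0.3, 0.2]
gripper_width: 0.0
grasp_force: 0.0
```

Emit:
apply_moves:
  plan: "0 0 0 0 -0.0003 0 0; 0 0 0 0 -0.0006 0 0; 0 0 0 0 -0.0009 0 0; 0 0 0 0 -0.0012 0 0; 0 0 0 0 -0.0015 0 0; 0 0 0 0 -0.0015 0 0; 0 0 0 0 -0.0015 0 0; 0 0 0 0 -0.0015 0 0; 0 0 0 0 -0.0015 0 0; 0 0 0 0 -0.0015 0 0"

```text
time_s: 12.53
tool_pos: [0.506, -0.125, 0.0273]
tcp_rot: [0.996, -0.086, 0.0, -0.0]
force: [-0.2, 0.2, -0.1]
gripper_width: 0.0002
grasp_force: 0.1
```

Emit:
apply_moves:
  plan: "0 0 0 0 -0.0003 0 0; 0 0 0 0 -0.0006 0 0; 0 0 0 0 -0.0009 0 0; 0 0 0 0 -0.0012 0 0; 0 0 0 0 -0.0015 0 0; 0 0 0 0 -0.0015 0 0; 0 0 0 0 -0.0015 0 0; 0 0 0 0 -0.0015 0 0; 0 0 0 0 -0.0015 0 0; 0 0 0 0 -0.0015 0 0"

```text
time_s: 13.37
tool_pos: [0.5063, -0.1236, 0.0273]
tcp_rot: [0.996, -0.086, 0.0, 0.0]
force: [0.0, -1.2, -0.1]
gripper_width: -0.0003
grasp_force: 0.0
```

```bash
python3 -c "
from st import *
p,d,c,M=st(); np.savez('w6',p=p,d=d,M=M)
cv2.imwrite('pics/w6b.png',cv2.resize(p[120:330,0:420,::-1],(800,400),interpolation=cv2.INTER_CUBIC))"
```

```text
t 13.3667 tcp 18.158178360680512 0.22852257245042687 0.02731696064738647 F -1.1395711177236936 -0.2321640591802119 -0.08458590138876543
block pts 579 [30.9 41.4 48.6] [-7.4  0.3  5.4] [30.3 33.5 39.9]
puck 990 -53.1 -27.0
puck 1110 -55.9 -52.7
```

View pics/w6b.png

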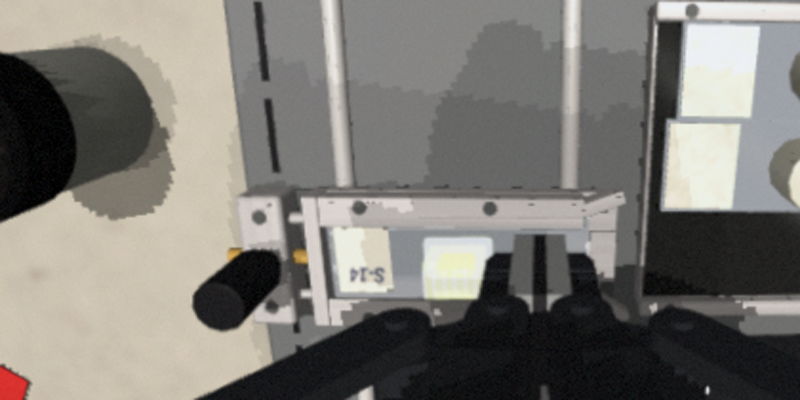

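Emit:
apply_moves:
  plan: "0 0 0 0 -0.0002 0 0; 0 0 0 0 -0.0004 0 0; 0 0 0 0 -0.0006 0 0; 0 0 0 0 -0.0008 0 0; 0 0 0 0 -0.001 0 0; 0 0 0 0 -0.001 0 0; 0 0 0 0 -0.001 0 0; 0 0 0 0 -0.001 0 0; 0 0 0 0 -0.001 0 0; 0 0 0 0 -0.001 0 0"

```text
time_s: 14.25
tool_pos: [0.5064, -0.1226, 0.0273]
tcp_rot: [0.996, -0.085, -0.0, -0.0]
force: [-0.6, -0.4, -0.2]
gripper_width: -0.0
grasp_force: 0.0
```

Emit:
apply_moves:
  plan: "0 0 0 0 -0.0002 0 0; 0 0 0 0 -0.0004 0 0; 0 0 0 0 -0.0006 0 0; 0 0 0 0 -0.0008 0 0; 0 0 0 0 -0.001 0 0; 0 0 0 0 -0.001 0 0; 0 0 0 0 -0.001 0 0; 0 0 0 0 -0.001 0 0; 0 0 0 0 -0.001 0 0; 0 0 0 0 -0.001 0 0"

```text
time_s: 15.08
tool_pos: [0.5066, -0.1218, 0.0274]
tcp_rot: [0.996, -0.086, 0.0, 0.0]
force: [-1.6, -3.0, 1.5]
gripper_width: 0.0
grasp_force: 1.9
```

Emit:
apply_moves:
  plan: "0 0 0 0 -0.0002 0 0; 0 0 0 0 -0.0004 0 0; 0 0 0 0 -0.0006 0 0; 0 0 0 0 -0.0008 0 0; 0 0 0 0 -0.001 0 0; 0 0 0 0 -0.001 0 0; 0 0 0 0 -0.001 0 0; 0 0 0 0 -0.001 0 0; 0 0 0 0 -0.001 0 0; 0 0 0 0 -0.001 0 0"

```text
time_s: 15.92
tool_pos: [0.5069, -0.1215, 0.0277]
tcp_rot: [0.996, -0.086, 0.0, 0.001]
force: [-2.1, -6.0, 1.9]
gripper_width: -0.0001
grasp_force: 3.4
```

Emit:
apply_moves:
  plan: "0 0 0 0 -0.0001 0 0; 0 0 0 0 -0.0002 0 0; 0 0 0 0 -0.0003 0 0; 0 0 0 0 -0.0004 0 0; 0 0 0 0 -0.0004 0 0; 0 0 0 0 -0.0004 0 0; 0 0 0 0 -0.0004 0 0; 0 0 0 0 -0.0004 0 0; 0 0 0 0 -0.0004 0 0; 0 0 0 0 -0.0004 0 0"

```text
time_s: 16.75
tool_pos: [0.507, -0.1214, 0.0279]
tcp_rot: [0.996, -0.086, 0.0, 0.001]
force: [-2.6, -6.7, 2.1]
gripper_width: -0.0001
grasp_force: 3.9
```

```bash
python3 -c "
from st import *
st()"
```

```text
t 16.75 tcp 20.44019387238471 -0.09421439206411768 0.02785139879425863 F -7.066125719263101 1.4127699878323912 2.0562515259347687
block pts 540 [33.3 42.8 49.2] [-7.5 -0.3  5.2] [30.3 33.8 39.3]
puck 981 -53.1 -27.0
puck 1088 -55.9 -52.7
```

Emit:
apply_moves:
  plan: "0 0 0 0 0.004 0 0; 0 0 0 0 0.01 0 0; 0 0 0 0 0.01 -0.02 0; 0 0 0 0 0.01 -0.05 0; 0 0 0 0 -0.015 -0.07 0.2; 0 0 0 0 -0.045 -0.07 0.4; 0 0 0 0 -0.074 -0.07 0.45; 0 0 0 0 -0.074 -0.07 0.45; 0 0 0 0 -0.074 -0.07 0.45; 0 0 0 0 -0.074 -0.07 0.45"

```text
time_s: 17.63
tool_pos: [0.5192, -0.0473, 0.0968]
tcp_rot: [0.996, -0.085, -0.0, -0.0]
force: [0.9, -0.5, 0.8]
gripper_width: 0.0382
grasp_force: 0.0
```

```bash
python3 -c "
from st import *
p,d,c,M=st(); np.savez('w7',p=p,d=d,M=M)
for r in viewer.trace('clip','wrist')[:2]: print(r['conf'],r['rect'])
from ortho import ortho
ortho('w7.npz','o7.png',0.021,-20,110,-30,35,6)
v,u=np.mgrid[:420,:560]; P=pts(c,M,np.c_[u.ravel(),v.ravel()],d.ravel())
q=(P[:,:2]-[.5034,-.1415])*1000; x=q@ex; y=q@ey; z=P[:,2]*1000
for n,m in dict(block=(abs(x-42)<15)&(abs(y)<11)&(z>30)&(z<41),knob=(abs(x-97)<11)&(abs(y)<15)&(z>42)&(z<52)).items(): print(n,m.sum(),*[(np.percentile(k[m],[2,50,98]).round(1)) for k in (x,y,z)])
"
```

```text
t 17.6333 tcp 95.50701931604421 0.4642702747238844 0.09680239402461252 F -0.31089120128139724 -0.975767144030793 0.8120876727861425
block pts 0
puck 448 -52.8 -27.0
puck 483 -55.7 -52.5
0.9 [349.9, 227.4, 62.9, 28.6]
block 273 [35.4 42.9 50. ] [-3.7  0.3  4.9] [30.3 33.2 36. ]
knob 349 [ 91.   97.1 103.2] [-6.2 -0.6  6.2] [42.6 48.5 49.9]
```

View pics/o7.png

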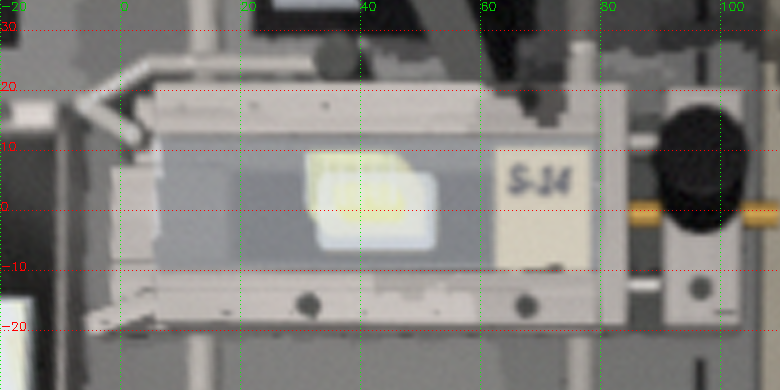

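Emit:
apply_moves:
  plan: "0 0 0 0 -0.001 0.02 0.45; 0 0 0 0 -0.001 0.04 0.45; 0 0 0 0 -0.001 0.055 0.45; 0 0 0 0 -0.001 0.067 0.45; 0 0 0 0 -0.001 0.067 0.3; 0 0 0 0 -0.001 0.066 0; 0 0 0 0 -0.001 0.066 0; 0 0 0 0 -0.001 0.066 0; 0 0 0 0 -0.001 0.066 0; 0 0 0 0 -0.001 0.066 0"
  newtons: 20

```text
time_s: 18.57
tool_pos: [0.5194, -0.0462, 0.0311]
tcp_rot: [0.996, -0.085, -0.0, -0.0]
force: [0.5, 1.2, -7.0]
gripper_width: 0.0127
grasp_force: 21.0
```

Emit:
apply_moves:
  plan: "0 0 0 -0.003 0 0 0; 0 0 0 -0.008 0 0 0; 0 0 0 -0.014 0 0 0; 0 0 0 -0.02 0 0 0; 0 0 0 -0.026 0 0 0; 0 0 0 -0.032 0 0 0; 0 0 0 -0.038 0 0 0; 0 0 0 -0.043 0 0 0; 0 0 0 -0.047 0 0 0; 0 0 0 -0.05 0 0 0"

```text
time_s: 19.4
tool_pos: [0.4698, -0.0375, 0.0312]
tcp_rot: [0.996, -0.085, -0.0, -0.0]
force: [1.3, 3.3, -10.2]
gripper_width: 0.0131
grasp_force: 20.8
```

Emit:
apply_moves:
  plan: "0 0 0 -0.0005 0 0 0; 0 0 0 -0.001 0 0 0; 0 0 0 -0.0015 0 0 0; 0 0 0 -0.002 0 0 0; 0 0 0 -0.0025 0 0 0; 0 0 0 -0.003 0 0 0; 0 0 0 -0.0035 0 0 0; 0 0 0 -0.0035 0 0 0; 0 0 0 -0.0035 0 0 0; 0 0 0 -0.0035 0 0 0"

```text
time_s: 20.23
tool_pos: [0.4686, -0.0373, 0.0316]
tcp_rot: [0.996, -0.085, 0.002, -0.0]
force: [8.2, 2.9, -14.2]
gripper_width: 0.0129
grasp_force: 20.3
```

```bash
python3 -c "
from st import *
st(False)"
```

```text
t 20.2333 tcp 96.77126421756587 52.028117590688495 0.03155298443058849 F 4.240374363196079 -7.565276981784893 -14.179936966884826
```

Emit:
apply_moves:
  plan: "0 0 0 0.001 0 0 0; 0 0 0 0.001 0 0 0.2; 0 0 0 0.001 0 0 0.45; 0 0 0 0.001 0 0 0.45; 0 0 0 0.001 0 -0.005 0.45; 0 0 0 0.001 0 -0.03 0.45; 0 0 0 0.001 0 -0.06 0.45; 0 0 0 0.001 0 -0.09 0.45; 0 0 0 0.001 0 -0.1 0.45; 0 0 0 0.001 0 -0.1 0.45"

```text
time_s: 21.07
tool_pos: [0.4699, -0.0379, 0.1361]
tcp_rot: [0.996, -0.086, 0.004, 0.0]
force: [0.3, -0.8, 0.6]
gripper_width: 0.0383
grasp_force: 0.0
```

```bash
python3 -c "
from st import *
p,d,c,M=st(); np.savez('w8',p=p,d=d,M=M)
from ortho import ortho
ortho('w8.npz','o8.png',0.021,-20,110,18,85,6)
v,u=np.mgrid[:420,:560]; P=pts(c,M,np.c_[u.ravel(),v.ravel()],d.ravel())
q=(P[:,:2]-[.5034,-.1415])*1000; x=q@ex; y=q@ey; z=P[:,2]*1000
for n,m in dict(block=(abs(x-42)<15)&(abs(y-52)<11)&(z>30)&(z<41),knob=(abs(x-97)<11)&(abs(y-52)<15)&(z>42)&(z<52)).items(): print(n,m.sum(),*[(np.percentile(k[m],[2,50,98]).round(1)) for k in (x,y,z)])
"
```

```text
t 21.0667 tcp 96.39840831105803 50.628698370037405 0.13612587224502676 F -0.7215871158177947 -0.47547317561473607 0.588939807525734
block pts 0
puck 368 -52.8 -26.5
puck 402 -55.9 -52.5
block 199 [35.9 42.8 50.3] [47.2 51.5 56. ] [30.2 33.3 36. ]
knob 245 [ 91.6  97.4 103.8] [44.7 50.5 57.3] [43.6 48.6 50.3]
```

View pics/o8.png

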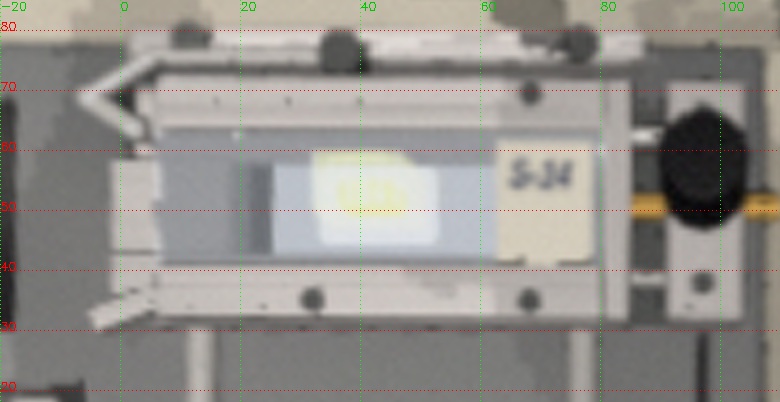

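```bash
python3 -c "
from h import *
print(ctrl.sign_off())"
```

```text
the job is handed in; nothing more can be done
None
```

I handed the job in at about 21 s of the 64 s allowed. The block slide is against the stop with the clip apparently snapped in behind it, judging from the pictures. The push on the slide read about 7.5 N at most. The carriage met its end stop, the two other slides stayed put to within about 1 mm as measured, and I did not measure the bottle and case again at the end. The sign-off returned no verdict.

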